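Draw a red backing strip from the gravity feeder

TASK

Take the bottom red backing strip, whose end sticks out of its feeder, by that end and draw it straight out, so that the red strips above it drop down and stay in the feeder. Then lay it gently, without dropping it, flat in the middle of the shallow blue gluing tray, lengthwise along the tray, and let go. Leave the white strip that sticks out of the other feeder where it is.

Things in the scene. Friction and masses are not known exactly. Their poses are not given: they have to be found in the camera images.
- red_strip: Bottom red plastic strip, 100x36x12 mm, 35-70 g, loose. Origin: centre of its underside, 16 mm above the table; x along its length, y across its 36 mm width, z up. Its -x end, towards the robot, sticks out 31-41 mm in free air from the slot in the feeder's front. It slides out along its own -x with little friction and is free after 75 mm. Two more red strips lie on it
- red_feeder: Aluminium shaft, open on top, fixed, 112 long (x) x 47 wide (y) x 62 mm high, red patches on its sides; origin: centre of its underside, front at -x. Floor 16 mm above the table; the front slot is 17 mm high, so one strip passes and the wall above holds back the others. Two feet, 12 mm wide, 5 mm high, stick out at its sides. The feeder with white strips stands beside it, on either side
- red_next: The red strip next above the bottom one, same shape and axes, wholly in the shaft. Its underside is 28 mm above the table at first, 16 mm once it has dropped to the feeder's floor
- white_strip: The white strip that sticks out in the same way at the bottom of the other, similar feeder with white strips; a bystander. Same size and axes as the red strip
- glue_tray: Shallow blue open tray fixed to the table, 180 x 150 mm outside, 12 mm high, walls 4 mm thick, inner floor 4 mm above the table. Origin: centre of its underside, on the table; x along its 180 mm length

How it is judged:
On the way:
1. the bottom red strip has been drawn out and the next one has dropped flat onto the feeder's floor (height (world z) of red_next below 0.019 m and angle between red_next's own z axis and vertical below 0.06 rad), for 0.2 s.
At the end, for the whole second after the job is handed in: The red strip lies flat and at rest on the tray floor, its centre within 20 mm of the tray centre, its length within 15 degrees of the tray length (either way round); the next red strip lies flat on the feeder floor, within 22 mm of its start (12 mm drop included) (all of step 1 and horizontal distance between red_strip and glue_tray below 0.02 m and angle between the x axis of red_strip and the x axis of glue_tray, either way round below 0.26 rad and height (world z) of red_strip below 0.008 m and angle between red_strip's own z axis and vertical below 0.08 rad and linear speed of red_strip below 0.02 m/s and distance of red_next from where it was at the start of the episode below 0.022 m); the robot touches nothing.
It fails at once if the white strip was moved more than 15 mm (distance of white_strip from where it was at the start of the episode above 0.015 m).
It fails at once if the red strip was let go more than about 45 mm above the tray (height (world z) of red_strip above 0.05 m and contact force between the fingers and red_strip below 0.05 N).
It also fails if it takes over 35 s, if anything falls off the work surface, if the arm or the gripper's body presses on something with over 40 N, if the wrist force passes 120 N, or if a joint passes its speed limit or range.

ROBOT

A 6-joint arm with a two-finger parallel gripper is mounted at the origin on a cart in front of the work surface, level with it; the furniture and walls round the work are solid. World frame = base frame: x ahead of the robot, y to its left, z up, the work surface at z = 0. Lengths are in m, angles in rad, forces in N, time in s.
With the tool pointing down it reaches from about 0.3 to 0.875 m from the base axis. Payload 6.4 kg.
Tool frame: the origin (TCP) lies at the very end of the fingers, on their centre line; the grasp point (between the pads) lies 19 mm behind it (ctrl.tcp_to_grasp is the distance from the TCP to the grasp point, in m); z points along the fingers, y is the direction in which the jaws open and shut (so a half turn about z gives the same grasp; the last joint's range is limited). The gripper opens to 85 mm and grips with 20 to 120 N. Pads are 22 mm wide; open, the fingers measure 114 mm over their backs; the gripper's body (76 mm by 85 mm) begins 54 mm behind the grasp point. The pads swing forward as they close: fully open they stand 13 mm farther back than shut.
Start: joints at [1.135, 0.181, 1.607, -0, 1.354, -0.206], TCP at [0.131, 0.56, 0.231] pointing down, gripper open.
Joint ranges: [-2.99, 2.99], [-0.89, 2.07], [0.3, 2.58], [-1.14, 4.28], [0, 2.63], [-3.12, 3.12]. Speed limits (rad/s): [2.57, 2.57, 3.01, 3.14, 3.14, 3.14].

INTERFACE

Orientations are given as a unit quaternion [w, x, y, z].
In Python, from bench import ctrl gives the robot as it stands. The module is installed in compiled form; this text tells all that it offers.
- The arm moves only by the tool drive_tool, never from a script. Its argument "deltas" is a list of rows, each an object with "slide": the shift along the tool's x, y, z as a fraction of full scale, a list of three; "delta_rot": the turn, a rotation vector about the tool's x, y, z as a fraction of full scale, a list of three; "hand": the opening, from 0 (shut) to 1 (fully open). In form: [{"slide": [tx, ty, tz], "delta_rot": [wx, wy, wz], "hand": hand}, ...]. A call has exactly 5 rows; each row shifts and turns the commanded pose from where the row before left it, along the tool's axes as they then stand; what a row does not reach is not made up. Full scale, the value 1, is 50 mm for a shift and 180 degrees for a turn. A row lasts 1/8 s, in which the tool goes at most 62.5 mm and 10.7 degrees, less where a joint would pass 70% of its speed; a pose out of reach is approached as far as the arm can. A call with a number of a shift or a turn outside -1 to 1 is refused whole. A call with a gripper value outside its range is refused whole. The fingers move at their own pace and stop on an object; the grip force is fixed at half the most. Time passes only in rows, so rows that do not move let the fingers close, or fill a call up. It gives the time, the measured TCP pose, the force and the opening at its end, in the units of the state.
- ctrl.get_obs(): the state, without advancing time (a new reading comes with each control period).
- ctrl.camera(name): name is "scene" or "top"; returns a dict with "frame" (420x560x3 uint8, red, green, blue), "mtx" (3x3 intrinsics, pixels), "R" (3x3) and "t" (3): a world point X has camera coordinates R X + t. Camera axes: x right, y down, z forward; pixel columns grow to the right and rows downward; lengths in m; the calibration is good to about 2 mm. A picture is of the moment at which its call begins. There is no depth.
- ctrl.hand_in(): hands the job in, once; it reports no verdict.
The state is a dict: "time_s": time; "q": joint angles; "dq": joint speeds; "joint_efforts": joint torques, N m; "eef_pos": TCP position; "eef_rot": TCP orientation; "wrist_force": force on the tool from outside, world axes, zero at the start; "torque": the same for the moment, N m; "opening": opening from 0.0 (shut) to 1.0 (fully open).
Only numpy, scipy, OpenCV 4.12 (cv2) and the standard library are available. Lean on these libraries where they do the work, as an engineer would, in place of code of your own. Each camera call takes 0.05 s, during which the arm holds its last target.

## Working session

There is one attempt and no reset: what is moved stays moved. The work goes in short steps, Python scripts to look and compute and a tool call to move; the robot and the scene stay as the last step left them, time stands still between calls to the robot, and variables do not carry over. Pictures are saved under pics/ and viewed, and the job is handed in when it is done.

Besides the shell and the picture viewer there is one more tool, called after ">>>" as a command line: name --argument value ..., lists and objects as JSON in quotes. drive_tool: Moves the arm, as the interface text tells. Its arguments: {"type":"object","properties":{"deltas":{"type":"array","items":{"type":"object","properties":{"slide":{"type":"array","items":{"type":"number"}},"delta_rot":{"type":"array","items":{"type":"number"}},"hand":{"type":"number"}}}}},"required":["deltas"]}

```bash
mkdir -p pics
python3 - <<'E'
from bench import ctrl
import cv2,pickle
o=ctrl.get_obs();print(o)
d={}
for n in("scene","top"):
    c=ctrl.camera(n);d[n]=c;cv2.imwrite(f"pics/{n}0.png",c["frame"][:,:,::-1]);print(n,c["mtx"],c["R"],c["t"])
pickle.dump(d,open("c0.pkl","wb"));print(ctrl.tcp_to_grasp)
E
```

```text
{'time_s': 0.0, 'q': array([ 1.13469379e+00,  1.81541355e-01,  1.60801999e+00,  1.98102939e-05,
        1.35379221e+00, -2.06288674e-01]), 'dq': array([ 0.00136879, -0.00093002, -0.00117932,  0.00028957, -0.00051046,
       -0.0012037 ]), 'joint_efforts': array([-4.12118179e-04, -4.44865251e+01, -3.51334226e+01, -1.79168856e-04,
        9.04074346e-03, -1.82702058e-05]), 'eef_pos': array([0.13071384, 0.55937556, 0.23037818]), 'eef_rot': array([-2.87136837e-04,  1.14656316e-01,  9.93404829e-01, -8.32373372e-04]), 'wrist_force': array([-0.9591487 ,  0.59657254, -0.7812439 ]), 'torque': array([ 0.01640396,  0.00751416, -0.02519991]), 'opening': 0.9971526849420138}
scene [[532.08955753   0.         276.8190323 ]
 [  0.         532.08955753 217.83686209]
 [  0.           0.           1.        ]] [[-0.80714022 -0.59034231 -0.0045416 ]
 [-0.26477344  0.36886351 -0.89097404]
 [ 0.5276549  -0.71793849 -0.45403153]] [0.36133321 0.20646155 0.55346118]
top [[399.60727447   0.         278.51669905]
 [  0.         399.60727447 213.05512626]
 [  0.           0.           1.        ]] [[-5.39912871e-05 -9.99946324e-01  1.03607645e-02]
 [-9.98864292e-01 -4.39719919e-04 -4.76438091e-02]
 [ 4.76458076e-02 -1.03515700e-02 -9.98810654e-01]] [-0.08526149  0.52779375  0.88899662]
0.0187
```

View pics/scene0.png

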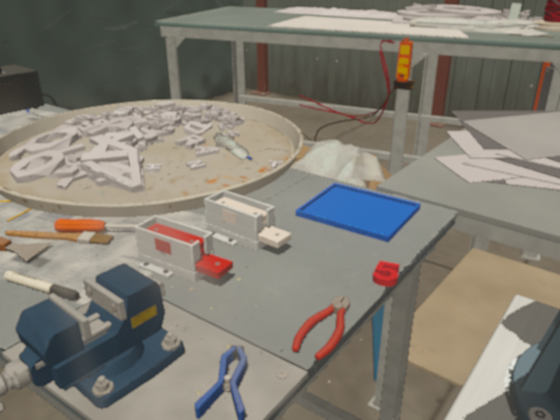

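View pics/top0.png

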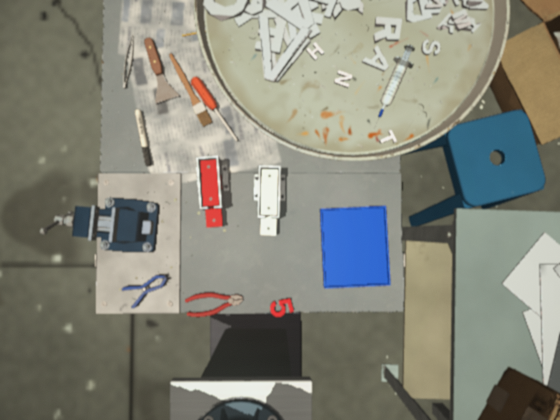

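The top view shows the red strip's end at about (214,217), the white one at about (268,227), and the tray at about (355,247). I'll measure these next.

```bash
cat > h.py <<'E'
import numpy as np,cv2
def ray(c,uv,z):
    K,R,t=c["mtx"],c["R"],c["t"]
    C=-R.T@t; d=R.T@np.linalg.solve(K,np.array([uv[0],uv[1],1.0]))
    return C+d*(z-C[2])/d[2]
def proj(c,X):
    p=c["mtx"]@(c["R"]@np.asarray(X)+c["t"]); return p[:2]/p[2]
E
python3 - <<'E'
import pickle
from h import *
d=pickle.load(open("c0.pkl","rb"));c=d["top"];f=c["frame"];
hsv=cv2.cvtColor(f,cv2.COLOR_RGB2HSV)
m=cv2.inRange(hsv,(105,150,120),(125,255,255));m[:, :310]=0;m[:195]=0;m[300:]=0;m[:,400:]=0
k=cv2.findContours(m,0,2)[0];k=max(k,key=cv2.contourArea);r=cv2.minAreaRect(k)
B=cv2.boxPoints(r);P=np.array([ray(c,b,.012) for b in B]);print("tray",r,P.round(4),P.mean(0),[np.linalg.norm(P[i]-P[i-1]) for i in range(4)])
E=P[[1]]-P[[0]]
for i in range(2): e=P[i+1]-P[i];print(np.linalg.norm(e),np.degrees(np.arctan2(e[1],e[0])))
a=f[140:245,190:295];cv2.imwrite("pics/z0.png",cv2.resize(a,None,fx=5.7,fy=5.7,interpolation=cv2.INTER_CUBIC)[:,:,::-1])
s=d["scene"]["frame"][185:285,125:300];cv2.imwrite("pics/z1.png",cv2.resize(s,None,fx=4.5,fy=4.5,interpolation=cv2.INTER_CUBIC)[:,:,::-1])
E
```

```text
tray ((354.72821044921875, 246.56361389160156), (78.7016830444336, 65.61802673339844), 87.1375961303711) [[ 0.5373 -0.1791  0.012 ]
 [ 0.5448 -0.3279  0.012 ]
 [ 0.3678 -0.3345  0.012 ]
 [ 0.3608 -0.187   0.012 ]] [ 0.45269127 -0.25711319  0.012     ] [np.float64(0.17673353415287038), np.float64(0.14904071423124263), np.float64(0.17711426929731305), np.float64(0.14766363406498495)]
0.14904071423124263 -87.10555656562859
0.17711426929731305 -177.87005402854143
```

View pics/z0.png

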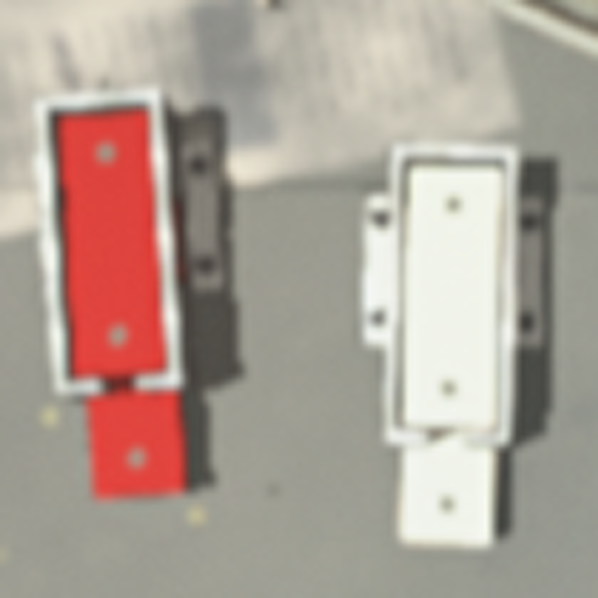

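View pics/z1.png

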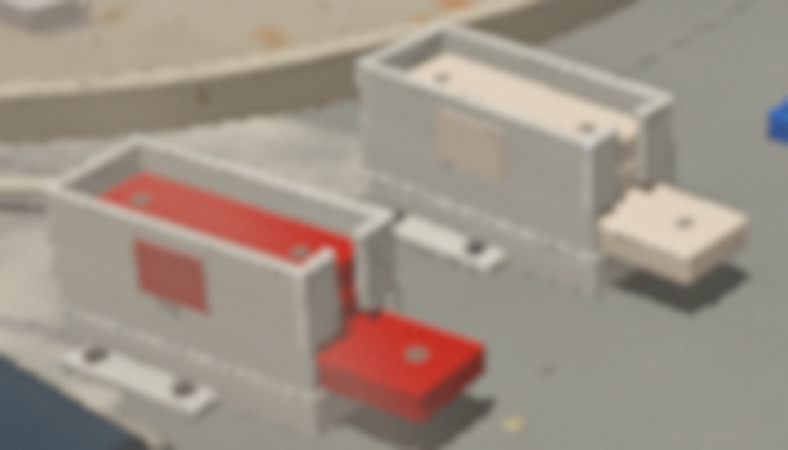

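Run:
```python
import pickle
from h import *
d=pickle.load(open("c0.pkl","rb"));c=d["top"]
def z(p): return (np.array(p)+.5)/5.7-.5+[190,140]
def ang(e): return np.degrees(np.arctan2(e[1],e[0]))
W=lambda p,h: ray(c,z(p),h)
fl,fr=W((95,498),.028),W((188,491),.028)
print("front",fl,fr,np.linalg.norm(fl-fr),ang(fl-fr)-90)
bl,br=W((90,400),.028),W((182,395),.028);print("sides",ang(bl-fl),ang(br-fr))
F=[W(p,.062) for p in((38,102),(162,90),(182,385),(55,393))]
F=np.array(F);print(F.round(4),F.mean(0));print(np.linalg.norm(F[0]-F[3]),np.linalg.norm(F[0]-F[1]),ang(F[0]-F[3]),ang(F[1]-F[2]))
print("hole",W((137,458),.028),"fronthole top strips?",W((105,153),.052),W((119,335),.052), ang(W((105,153),.052)-W((119,335),.052)))
G=np.array([W(p,.062) for p in((395,145),(520,148),(512,442),(388,440))]);print("white",G.mean(0),ang(G[0]-G[3]))
w=W((398,543),.028),W((492,547),.028);print(w)
# scene check
s=d["scene"]
def zs(p): return (np.array(p)+.5)/4.5-.5+[125,185]
for p in((420,402),(485,348)): print("scene",ray(s,zs(p),.028), )
print(ray(s,zs((417,354)),.028))
from scipy.spatial.transform import Rotation
print(Rotation.from_quat([.114656,.993405,-.00083,-.000287]).as_matrix().round(3))
```

```text
front [0.49624248 0.07484424 0.028     ] [0.49896186 0.0388233  0.028     ] 0.036123449669373246 4.31733004326108
sides 3.4051438030890893 3.949672023286198
[[0.6447 0.0917 0.062 ]
 [0.6493 0.0452 0.062 ]
 [0.5381 0.0369 0.062 ]
 [0.535  0.0843 0.062 ]] [0.59178387 0.06454706 0.062     ]
0.10989664308618256 0.046772895403649976 3.866575628811742 4.249900639854299
hole [0.51177383 0.05869151 0.028     ] fronthole top strips? [0.62706841 0.06808748 0.052     ] [0.55765833 0.06221389 0.052     ] 4.8369354382298075
white [ 0.57261797 -0.06471434  0.062     ] -1.2184313063555607
(array([ 0.47879081, -0.04272367,  0.028     ]), array([ 0.47723509, -0.07921673,  0.028     ]))
scene [0.49419868 0.07615078 0.028     ]
scene [0.49849809 0.03992842 0.028     ]
[0.51391837 0.0555501  0.028     ]
[[-0.974  0.228 -0.001]
 [ 0.228  0.974 -0.002]
 [ 0.    -0.002 -1.   ]]
```

>>> drive_tool --deltas '[{"slide":[0,0,0],"delta_rot":[0,0,-0.048],"hand":1},{"slide":[0,0,0],"delta_rot":[0,0,-0.0485],"hand":1},{"slide":[0,0,0],"delta_rot":[0,0,0],"hand":1},{"slide":[0,0,0],"delta_rot":[0,0,0],"hand":1},{"slide":[0,0,0],"delta_rot":[0,0,0],"hand":1}]'

```text
time_s: 0.72
eef_pos: [0.1309, 0.5598, 0.2312]
eef_rot: [-0.0, -0.036, 0.999, -0.0]
wrist_force: [0.0, -0.1, 0.6]
opening: 0.999
```

```bash
cat > go.py <<'E'
import sys,numpy as np
from bench import ctrl
from scipy.spatial.transform import Rotation as Ro
o=ctrl.get_obs();q=o["eef_rot"];M=Ro.from_quat([q[1],q[2],q[3],q[0]]).as_matrix()
t=np.array([float(a) for a in sys.argv[1:4]])
print("t",o["time_s"].__round__(2),"pos",o["eef_pos"].round(4),"yaw toolx",np.degrees(np.arctan2(M[1,0],M[0,0])).round(2),"tilt",M[:,2].round(4),"F",o["wrist_force"].round(2),"open",round(o["opening"],3))
print("slide units total",(M.T@(t-o["eef_pos"])/.05).round(3))
E
python3 go.py .5135 .058 .15
```

```text
t 0.72 pos [0.1309 0.5598 0.2312] yaw toolx -175.89 tilt [-1.e-04 -2.e-04 -1.e+00] F [ 0.04 -0.12  0.57] open 0.999
slide units total [ -6.912 -10.559   1.625]
```

>>> drive_tool --deltas '[{"slide":[-0.46,-0.7,0],"delta_rot":[0,0,0],"hand":1},{"slide":[-0.46,-0.7,0],"delta_rot":[0,0,0],"hand":1},{"slide":[-0.46,-0.7,0],"delta_rot":[0,0,0],"hand":1},{"slide":[-0.46,-0.7,0],"delta_rot":[0,0,0],"hand":1},{"slide":[-0.46,-0.7,0],"delta_rot":[0,0,0],"hand":1}]'

```text
time_s: 1.35
eef_pos: [0.2592, 0.3927, 0.2315]
eef_rot: [0.0, -0.036, 0.999, 0.0]
wrist_force: [1.3, 0.7, 0.1]
opening: 1.001
```

>>> drive_tool --deltas '[{"slide":[-0.46,-0.7,0],"delta_rot":[0,0,0],"hand":1},{"slide":[-0.46,-0.7,0],"delta_rot":[0,0,0],"hand":1},{"slide":[-0.46,-0.7,0],"delta_rot":[0,0,0],"hand":1},{"slide":[-0.46,-0.7,0],"delta_rot":[0,0,0],"hand":1},{"slide":[-0.46,-0.7,0],"delta_rot":[0,0,0],"hand":1}]'

```text
time_s: 1.98
eef_pos: [0.3868, 0.2266, 0.2315]
eef_rot: [0.0, -0.036, 0.999, 0.0]
wrist_force: [-0.3, 0.6, 0.2]
opening: 0.999
```

>>> drive_tool --deltas '[{"slide":[-0.46,-0.7,0],"delta_rot":[0,0,0],"hand":1},{"slide":[-0.46,-0.7,0],"delta_rot":[0,0,0],"hand":1},{"slide":[-0.46,-0.7,0],"delta_rot":[0,0,0],"hand":1},{"slide":[0,0,0],"delta_rot":[0,0,0],"hand":1},{"slide":[0,0,0],"delta_rot":[0,0,0],"hand":1}]'

```text
time_s: 2.6
eef_pos: [0.4621, 0.1282, 0.2311]
eef_rot: [-0.0, -0.036, 0.999, 0.0]
wrist_force: [-0.5, 0.1, -0.5]
opening: 1.001
```

```bash
python3 go.py .5135 .058 .06
```

```text
t 2.6 pos [0.4621 0.1282 0.2311] yaw toolx -175.86 tilt [-7.e-04  3.e-04 -1.e+00] F [-0.5   0.11 -0.53] open 1.001
slide units total [-0.926 -1.476  3.421]
```

>>> drive_tool --deltas '[{"slide":[-0.31,-0.49,0],"delta_rot":[0,0,0],"hand":1},{"slide":[-0.31,-0.49,0],"delta_rot":[0,0,0],"hand":1},{"slide":[-0.306,-0.496,0.6],"delta_rot":[0,0,0],"hand":1},{"slide":[0,0,0.8],"delta_rot":[0,0,0],"hand":1},{"slide":[0,0,0.8],"delta_rot":[0,0,0],"hand":0.9}]'

```text
time_s: 3.22
eef_pos: [0.5138, 0.0588, 0.1204]
eef_rot: [0.0, -0.037, 0.999, 0.0]
wrist_force: [0.6, 0.4, 0.5]
opening: 0.9
```

>>> drive_tool --deltas '[{"slide":[0,0,0.6],"delta_rot":[0,0,0],"hand":0.8},{"slide":[0,0,0.4],"delta_rot":[0,0,0],"hand":0.75},{"slide":[0,0,0],"delta_rot":[0,0,0],"hand":0.75},{"slide":[0,0,0],"delta_rot":[0,0,0],"hand":0.75},{"slide":[0,0,0],"delta_rot":[0,0,0],"hand":0.75}]'

```text
time_s: 3.85
eef_pos: [0.515, 0.0581, 0.0726]
eef_rot: [0.001, -0.037, 0.999, -0.0]
wrist_force: [-0.3, -0.4, -0.0]
opening: 0.751
```

```bash
python3 go.py .5135 .058 .01
python3 - <<'E'
from bench import ctrl
import cv2
a=[]
for n,(r0,r1,c0,c1) in (("scene",(120,300,100,320)),("top",(140,260,150,300))):
    f=ctrl.camera(n)["frame"][r0:r1,c0:c1];cv2.imwrite(f"pics/{n}1.png",cv2.resize(f,None,fx=3.3,fy=3.3,interpolation=cv2.INTER_CUBIC)[:,:,::-1])
E
```

```text
t 3.85 pos [0.515  0.0581 0.0726] yaw toolx -175.77 tilt [ 2.4e-03 -3.0e-04 -1.0e+00] F [-0.31 -0.35 -0.02] open 0.751
slide units total [3.300e-02 1.000e-03 1.253e+00]
```

View pics/scene1.png

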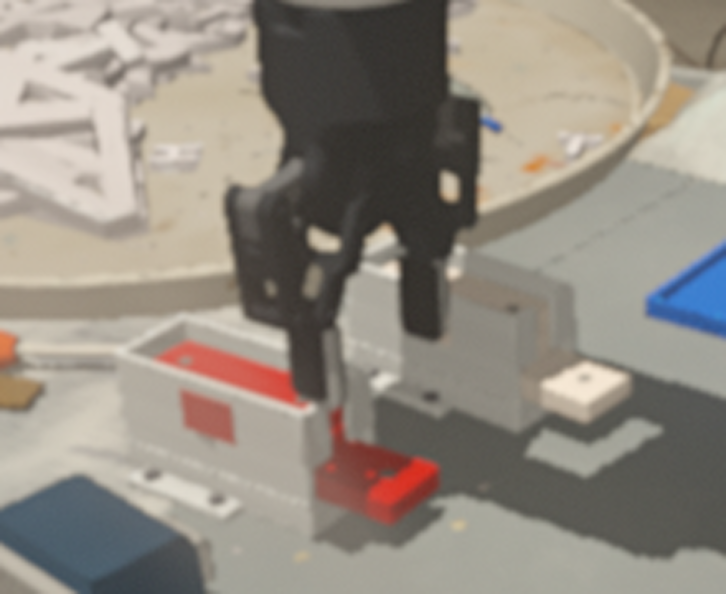

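View pics/top1.png

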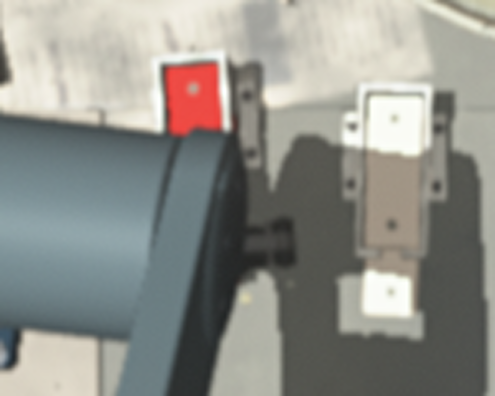

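Run:
```python
import pickle
from h import *
c=pickle.load(open("c0.pkl","rb"))["scene"]
for dy in(.034,.045,-.034,-.045):
  for z in(.07,.08,.09):
    print(dy,z,((proj(c,(.515,.058+dy,z))-[100,120])*3.3).round(0))
```

```text
0.034 0.07 [320. 423.]
0.034 0.08 [319. 402.]
0.034 0.09 [317. 381.]
0.045 0.07 [302. 434.]
0.045 0.08 [300. 413.]
0.045 0.09 [298. 392.]
-0.034 0.07 [428. 360.]
-0.034 0.08 [427. 340.]
-0.034 0.09 [426. 320.]
-0.045 0.07 [444. 351.]
-0.045 0.08 [443. 331.]
-0.045 0.09 [442. 311.]
```

>>> drive_tool --deltas '[{"slide":[0.03,0,0.4],"delta_rot":[0,0,0],"hand":0.75},{"slide":[0,0,0.4],"delta_rot":[0,0,0],"hand":0.75},{"slide":[0,0,0.39],"delta_rot":[0,0,0],"hand":0.75},{"slide":[0,0,0],"delta_rot":[0,0,0],"hand":0.75},{"slide":[0,0,0],"delta_rot":[0,0,0],"hand":0.75}]'

```text
time_s: 4.58
eef_pos: [0.5132, 0.0576, 0.0126]
eef_rot: [0.001, -0.037, 0.999, -0.0]
wrist_force: [-0.2, -0.4, 0.2]
opening: 0.749
```

```bash
python3 go.py .5135 .058 .013
```

```text
t 4.58 pos [0.5132 0.0576 0.0126] yaw toolx -175.8 tilt [ 1.1e-03 -2.0e-04 -1.0e+00] F [-0.21 -0.42  0.24] open 0.749
slide units total [-0.006  0.007 -0.007]
```

>>> drive_tool --deltas '[{"slide":[0,0,0],"delta_rot":[0,0,0],"hand":0.55},{"slide":[0,0,0],"delta_rot":[0,0,0],"hand":0.48},{"slide":[0,0,0],"delta_rot":[0,0,0],"hand":0.3},{"slide":[0,0,0],"delta_rot":[0,0,0],"hand":0.2},{"slide":[0,0,0],"delta_rot":[0,0,0],"hand":0.1}]'

```text
time_s: 5.2
eef_pos: [0.5131, 0.0578, 0.0127]
eef_rot: [0.0, -0.037, 0.999, -0.0]
wrist_force: [-2.1, 0.3, 6.2]
opening: 0.401
```

```bash
python3 go.py .5135 .058 .013
python3 - <<'E'
from bench import ctrl
import cv2
f=ctrl.camera("scene")["frame"][160:300,120:300];cv2.imwrite("pics/scene2.png",cv2.resize(f,None,fx=4,fy=4,interpolation=cv2.INTER_CUBIC)[:,:,::-1])
E
```

```text
t 5.2 pos [0.5131 0.0578 0.0127] yaw toolx -175.79 tilt [ 9.e-04 -1.e-04 -1.e+00] F [-2.06  0.29  6.19] open 0.401
slide units total [-0.009  0.004 -0.007]
```

View pics/scene2.png

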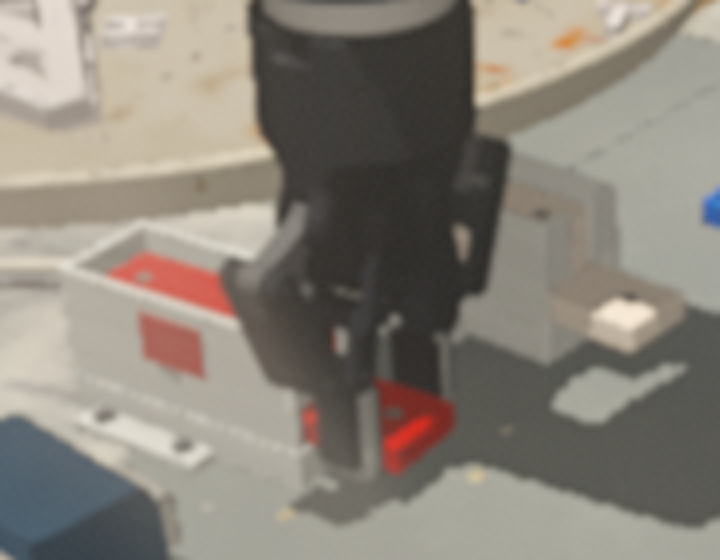

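>>> drive_tool --deltas '[{"slide":[0.15,0,0],"delta_rot":[0,0,0],"hand":0.1},{"slide":[0.2,0,0],"delta_rot":[0,0,0],"hand":0.1},{"slide":[0.2,0,0],"delta_rot":[0,0,0],"hand":0.1},{"slide":[0.2,0,0],"delta_rot":[0,0,0],"hand":0.1},{"slide":[0,0,0],"delta_rot":[0,0,0],"hand":0.1}]'

```text
time_s: 5.88
eef_pos: [0.4732, 0.055, 0.0115]
eef_rot: [-0.001, -0.037, 0.999, 0.0]
wrist_force: [-4.1, -0.9, 7.1]
opening: 0.4
```

```bash
python3 go.py .4036 .05 .013
python3 - <<'E'
from bench import ctrl
import cv2
f=ctrl.camera("scene")["frame"][160:300,120:300];cv2.imwrite("pics/scene3.png",cv2.resize(f,None,fx=4,fy=4,interpolation=cv2.INTER_CUBIC)[:,:,::-1])
import pickle
from h import *
c=pickle.load(open("c0.pkl","rb"))["scene"]
for dy in (.018,.03):
  for z in(.01,.016,.02): print(dy,z,((proj(c,(.513,.058+dy,z))-[120,160])*4).round())
E
```

```text
t 5.88 pos [0.4732 0.055  0.0115] yaw toolx -175.79 tilt [-0.0029  0.     -1.    ] F [-4.11 -0.86  7.13] open 0.4
slide units total [ 1.396  0.002 -0.025]
0.018 0.01 [356. 481.]
0.018 0.016 [355. 467.]
0.018 0.02 [354. 458.]
0.03 0.01 [333. 496.]
0.03 0.016 [331. 482.]
0.03 0.02 [331. 473.]
```

View pics/scene3.png

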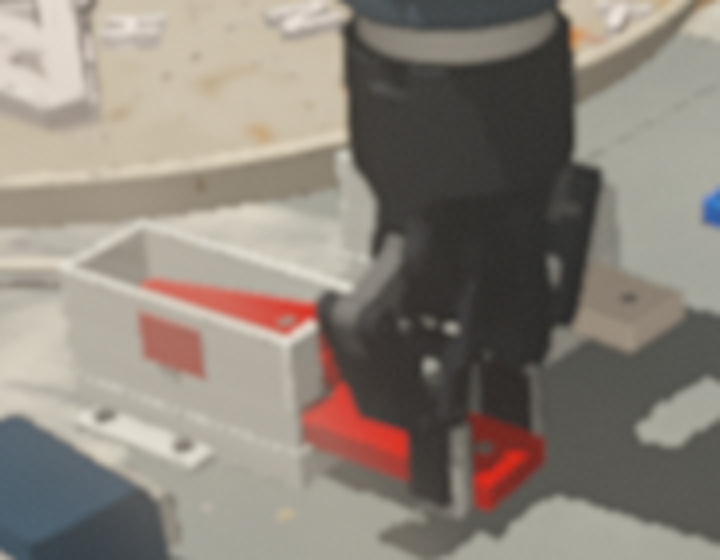

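>>> drive_tool --deltas '[{"slide":[0.2,0,0],"delta_rot":[0,0,0],"hand":0.1},{"slide":[0.2,0,0],"delta_rot":[0,0,0],"hand":0.1},{"slide":[0.2,0,0],"delta_rot":[0,0,0],"hand":0.1},{"slide":[0.2,0,0],"delta_rot":[0,0,0],"hand":0.1},{"slide":[0.2,0,0],"delta_rot":[0,0,0],"hand":0.1}]'

```text
time_s: 6.55
eef_pos: [0.4237, 0.0514, 0.0113]
eef_rot: [-0.001, -0.037, 0.999, 0.0]
wrist_force: [0.2, -0.6, -1.6]
opening: 0.403
```

>>> drive_tool --deltas '[{"slide":[0.2,0,0],"delta_rot":[0,0,0],"hand":0.1},{"slide":[0.2,0,0],"delta_rot":[0,0,0],"hand":0.1},{"slide":[0,0,0],"delta_rot":[0,0,0],"hand":0.1},{"slide":[0,0,0],"delta_rot":[0,0,0],"hand":0.1},{"slide":[0,0,0],"delta_rot":[0,0,0],"hand":0.1}]'

```text
time_s: 7.18
eef_pos: [0.4059, 0.0498, 0.0119]
eef_rot: [0.0, -0.037, 0.999, -0.0]
wrist_force: [0.5, 0.3, -0.5]
opening: 0.402
```

```bash
python3 go.py .4036 .05 .1
python3 - <<'E'
from bench import ctrl
import cv2
f=ctrl.camera("scene")["frame"][160:320,120:330];cv2.imwrite("pics/scene4.png",cv2.resize(f,None,fx=3.7,fy=3.7,interpolation=cv2.INTER_CUBIC)[:,:,::-1])
f=ctrl.camera("top")["frame"][140:290,150:350];cv2.imwrite("pics/top4.png",cv2.resize(f,None,fx=3.7,fy=3.7,interpolation=cv2.INTER_CUBIC)[:,:,::-1])
E
```

```text
t 7.17 pos [0.4059 0.0498 0.0119] yaw toolx -175.8 tilt [ 6.e-04 -1.e-04 -1.e+00] F [ 0.54  0.33 -0.54] open 0.402
slide units total [ 0.045  0.008 -1.761]
```

View pics/scene4.png

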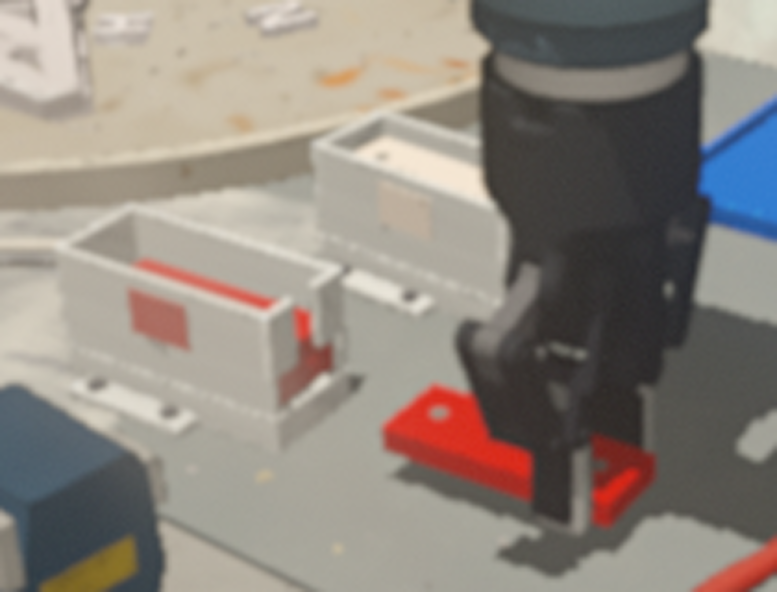

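View pics/top4.png

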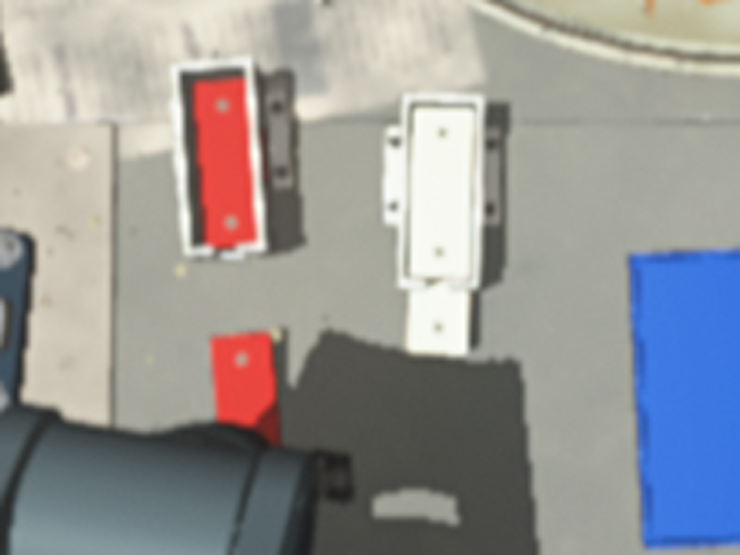

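Run:
```python
import pickle
from h import *
d=pickle.load(open("c0.pkl","rb"));c=d["top"];s=d["scene"]
Z=lambda p:(np.array(p)+.5)/3.7-.5+[150,140]
S=lambda p:(np.array(p)+.5)/3.7-.5+[120,160]
a,b=ray(c,Z((211,338)),.028),ray(c,Z((272,331)),.028);m=(a+b)/2;print(a,b,m,np.linalg.norm(a-b),np.degrees(np.arctan2((a-b)[0],(b-a)[1])))
h=ray(c,Z((241,359)),.028);print("hole",h)
print("scene hole",ray(s,S((439,412)),.028), "near corners",ray(s,S((603,502)),.028),ray(s,S((655,458)),.028),"far",ray(s,S((385,430)),.028),ray(s,S((436,386)),.028))
u=np.array([.9973,.0735]);t=np.array([.4059,.0498]);print("far dist",(m[:2]-t)@u,(m[:2]-t)@[-u[1],u[0]])
```

```text
[0.48733658 0.07386822 0.028     ] [0.49151696 0.03749612 0.028     ] [0.48942677 0.05568217 0.028     ] 0.036611546704000394 -173.4435446423099
hole [0.47480627 0.05587633 0.028     ]
scene hole [0.47593648 0.05356748 0.028     ] near corners [0.39067749 0.06480071 0.028     ] [0.3913175  0.03103735 0.028     ] far [0.4844344  0.07509847 0.028     ] [0.48892713 0.03984367 0.028     ]
far dist 0.0837335874762402 -0.0002729301676432574
```

>>> drive_tool --deltas '[{"slide":[0,0,-0.2],"delta_rot":[0,0,0],"hand":0.1},{"slide":[0,0,-0.4],"delta_rot":[0,0,0],"hand":0.1},{"slide":[0,0,-0.4],"delta_rot":[0,0,0],"hand":0.1},{"slide":[0,0,0],"delta_rot":[0,0,0],"hand":0.1},{"slide":[0,0,0],"delta_rot":[0,0,0],"hand":0.1}]'

```text
time_s: 7.9
eef_pos: [0.4052, 0.0499, 0.0616]
eef_rot: [-0.0, -0.037, 0.999, 0.0]
wrist_force: [-0.1, 0.0, -0.5]
opening: 0.4
```

```bash
python3 go.py .4188 -.2596 .05
```

```text
t 7.9 pos [0.4052 0.0499 0.0616] yaw toolx -175.8 tilt [-1.e-04  0.e+00 -1.e+00] F [-0.1   0.04 -0.52] open 0.4
slide units total [ 0.182 -6.193  0.231]
```

>>> drive_tool --deltas '[{"slide":[0.01,-0.2,0],"delta_rot":[0,0,0],"hand":0.1},{"slide":[0.01,-0.45,0],"delta_rot":[0,0,0],"hand":0.1},{"slide":[0.02,-0.5,0],"delta_rot":[0,0,0],"hand":0.1},{"slide":[0.02,-0.5,0],"delta_rot":[0,0,0],"hand":0.1},{"slide":[0.02,-0.5,0],"delta_rot":[0,0,0],"hand":0.1}]'

```text
time_s: 8.52
eef_pos: [0.4086, -0.0588, 0.0611]
eef_rot: [-0.001, -0.037, 0.999, 0.0]
wrist_force: [0.4, -0.2, -0.6]
opening: 0.407
```

>>> drive_tool --deltas '[{"slide":[0.02,-0.5,0],"delta_rot":[0,0,0],"hand":0.1},{"slide":[0.02,-0.5,0],"delta_rot":[0,0,0],"hand":0.1},{"slide":[0.02,-0.5,0],"delta_rot":[0,0,0],"hand":0.1},{"slide":[0.02,-0.5,0],"delta_rot":[0,0,0],"hand":0.1},{"slide":[0.02,-0.5,0],"delta_rot":[0,0,0],"hand":0.1}]'

```text
time_s: 9.15
eef_pos: [0.4127, -0.1838, 0.061]
eef_rot: [-0.001, -0.036, 0.999, 0.0]
wrist_force: [0.5, -0.6, 0.5]
opening: 0.404
```

>>> drive_tool --deltas '[{"slide":[0,-0.5,0],"delta_rot":[0,0,0],"hand":0.1},{"slide":[0,-0.5,0],"delta_rot":[0,0,0],"hand":0.1},{"slide":[0,-0.4,0],"delta_rot":[0,0,0],"hand":0.1},{"slide":[0,-0.14,0],"delta_rot":[0,0,0],"hand":0.1},{"slide":[0,0,0],"delta_rot":[0,0,0],"hand":0.1}]'

```text
time_s: 9.78
eef_pos: [0.4188, -0.2595, 0.0615]
eef_rot: [-0.0, -0.036, 0.999, 0.0]
wrist_force: [-0.4, 1.0, 0.3]
opening: 0.403
```

```bash
python3 go.py .4188 -.2596 .005
python3 - <<'E'
from bench import ctrl
import cv2
f=ctrl.camera("scene")["frame"][100:300,240:480];cv2.imwrite("pics/scene5.png",cv2.resize(f,None,fx=3,fy=3,interpolation=cv2.INTER_CUBIC)[:,:,::-1])
f=ctrl.camera("top")["frame"][140:310,180:420];cv2.imwrite("pics/top5.png",cv2.resize(f,None,fx=3,fy=3,interpolation=cv2.INTER_CUBIC)[:,:,::-1])
E
```

```text
t 9.78 pos [ 0.4188 -0.2595  0.0615] yaw toolx -175.83 tilt [-5.e-04  7.e-04 -1.e+00] F [-0.4   1.03  0.25] open 0.403
slide units total [ 0.    -0.004  1.129]
```

View pics/scene5.png

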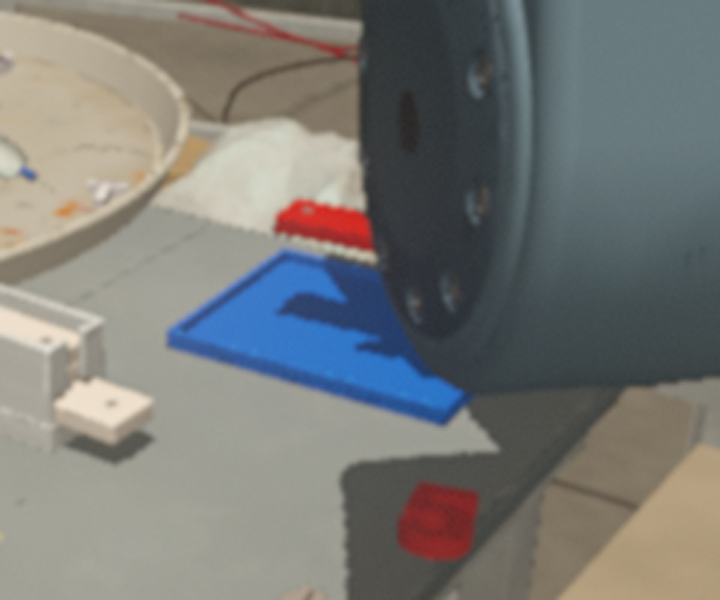

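View pics/top5.png

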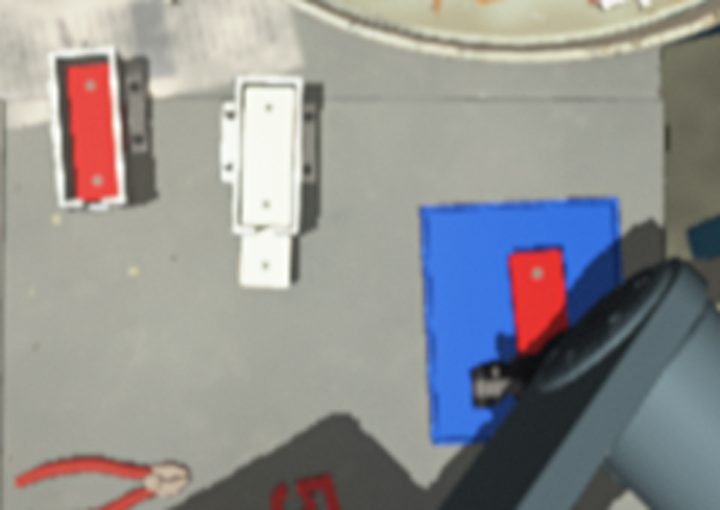

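>>> drive_tool --deltas '[{"slide":[0,0,0.3],"delta_rot":[0,0,0],"hand":0.1},{"slide":[0,0,0.4],"delta_rot":[0,0,0],"hand":0.1},{"slide":[0,0,0.3],"delta_rot":[0,0,0],"hand":0.1},{"slide":[0,0,0.1],"delta_rot":[0,0,0],"hand":0.1},{"slide":[0,0,0],"delta_rot":[0,0,0],"hand":0.1}]'

```text
time_s: 10.5
eef_pos: [0.419, -0.2592, 0.0064]
eef_rot: [-0.0, -0.037, 0.999, 0.0]
wrist_force: [-0.5, -0.8, 0.3]
opening: 0.404
```

>>> drive_tool --deltas '[{"slide":[0,0,0.03],"delta_rot":[0,0,0],"hand":0.1},{"slide":[0,0,0.02],"delta_rot":[0,0,0],"hand":0.1},{"slide":[0,0,0],"delta_rot":[0,0,0],"hand":0.1},{"slide":[0,0,0],"delta_rot":[0,0,0],"hand":0.1},{"slide":[0,0,0],"delta_rot":[0,0,0],"hand":0.1}]'

```text
time_s: 11.12
eef_pos: [0.4191, -0.2596, 0.0044]
eef_rot: [0.0, -0.037, 0.999, -0.0]
wrist_force: [-0.7, -0.5, -1.2]
opening: 0.403
```

```bash
python3 go.py .4188 -.2596 .0007
```

```text
t 11.12 pos [ 0.4191 -0.2596  0.0044] yaw toolx -175.8 tilt [ 1.e-04 -1.e-04 -1.e+00] F [-0.7  -0.52 -1.18] open 0.403
slide units total [ 0.007 -0.     0.074]
```

>>> drive_tool --deltas '[{"slide":[0,0,0.03],"delta_rot":[0,0,0],"hand":0.1},{"slide":[0,0,0],"delta_rot":[0,0,0],"hand":0.1},{"slide":[0,0,0.02],"delta_rot":[0,0,0],"hand":0.1},{"slide":[0,0,0],"delta_rot":[0,0,0],"hand":0.1},{"slide":[0,0,0],"delta_rot":[0,0,0],"hand":0.1}]'

```text
time_s: 11.75
eef_pos: [0.4193, -0.2597, 0.0032]
eef_rot: [-0.0, -0.037, 0.999, -0.0]
wrist_force: [-4.5, 4.2, 17.4]
opening: 0.407
```

```bash
python3 go.py .4188 -.2596 .0007
```

```text
t 11.75 pos [ 0.4193 -0.2597  0.0032] yaw toolx -175.78 tilt [-2.e-04 -1.e-04 -1.e+00] F [-4.55  4.18 17.44] open 0.407
slide units total [0.01  0.002 0.051]
```

>>> drive_tool --deltas '[{"slide":[0,0,-0.03],"delta_rot":[0,0,0],"hand":0.1},{"slide":[0,0,0],"delta_rot":[0,0,0],"hand":0.5},{"slide":[0,0,0],"delta_rot":[0,0,0],"hand":0.65},{"slide":[0,0,0],"delta_rot":[0,0,0],"hand":0.75},{"slide":[0,0,0],"delta_rot":[0,0,0],"hand":0.75}]'

```text
time_s: 12.38
eef_pos: [0.419, -0.2595, 0.0032]
eef_rot: [-0.0, -0.037, 0.999, 0.0]
wrist_force: [-0.4, -1.0, -0.3]
opening: 0.748
```

>>> drive_tool --deltas '[{"slide":[0,0,-0.2],"delta_rot":[0,0,0],"hand":0.75},{"slide":[0,0,-0.4],"delta_rot":[0,0,0],"hand":0.75},{"slide":[0,0,-0.8],"delta_rot":[0,0,0],"hand":0.75},{"slide":[0,0,-0.8],"delta_rot":[0,0,0],"hand":0.75},{"slide":[0,0,-0.8],"delta_rot":[0,0,0],"hand":0.75}]'

```text
time_s: 13.0
eef_pos: [0.4191, -0.2594, 0.1553]
eef_rot: [0.0, -0.037, 0.999, -0.0]
wrist_force: [-0.7, -0.5, 0.1]
opening: 0.746
```

>>> drive_tool --deltas '[{"slide":[0.8,0,0],"delta_rot":[0,0,0],"hand":0.75},{"slide":[0.4,0,0],"delta_rot":[0,0,0],"hand":0.75},{"slide":[0,0,0],"delta_rot":[0,0,0],"hand":0.75},{"slide":[0,0,0],"delta_rot":[0,0,0],"hand":0.75},{"slide":[0,0,0],"delta_rot":[0,0,0],"hand":0.75}]'

```text
time_s: 13.62
eef_pos: [0.3598, -0.2638, 0.1531]
eef_rot: [-0.0, -0.037, 0.999, 0.0]
wrist_force: [-0.8, -0.3, -0.4]
opening: 0.751
```

```bash
python3 go.py .4188 -.2596 .0007
python3 - <<'E'
from bench import ctrl
import cv2
f=ctrl.camera("scene")["frame"][120:320,120:460];cv2.imwrite("pics/scene6.png",cv2.resize(f,None,fx=2.3,fy=2.3,interpolation=cv2.INTER_CUBIC)[:,:,::-1])
f=ctrl.camera("top")["frame"][140:310,180:420];cv2.imwrite("pics/top6.png",cv2.resize(f,None,fx=3,fy=3,interpolation=cv2.INTER_CUBIC)[:,:,::-1])
E
```

```text
t 13.62 pos [ 0.3598 -0.2638  0.1531] yaw toolx -175.77 tilt [-1.e-04  4.e-04 -1.e+00] F [-0.79 -0.32 -0.43] open 0.751
slide units total [-1.184 -0.004  3.048]
```

View pics/scene6.png

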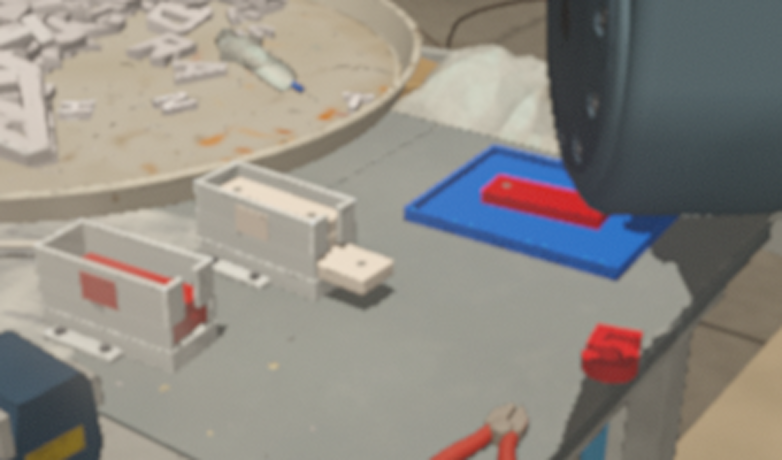

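View pics/top6.png

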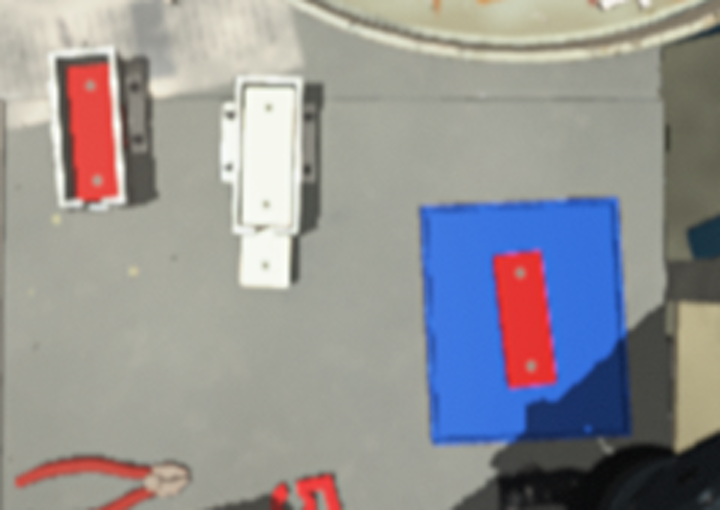

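Run:
```python
import pickle
from h import *
from bench import ctrl
c=ctrl.camera("top");f=c["frame"]
hsv=cv2.cvtColor(f,cv2.COLOR_RGB2HSV)
m=cv2.inRange(hsv,(0,140,90),(8,255,255))|cv2.inRange(hsv,(172,140,90),(180,255,255))
n=m.copy();n[:,:325]=0;n[:210]=0;n[285:]=0;n[:,385:]=0
r=cv2.minAreaRect(cv2.findNonZero(n));P=np.array([ray(c,b,.016) for b in cv2.boxPoints(r)]);print(P.mean(0),[np.linalg.norm(P[i]-P[i-1]).round(4) for i in range(4)],[np.degrees(np.arctan2(*(P[i+1]-P[i])[1::-1])).round(1) for i in (0,1)])
Z=lambda p:(np.array(p)+.5)/3-.5+[180,140]
a,b=ray(c,Z((90,86)),.040),ray(c,Z((97,180)),.040);print(a,b,np.linalg.norm(a-b))
s=ctrl.camera("scene");g=s["frame"][195:290,125:225];cv2.imwrite("pics/z7.png",cv2.resize(g,None,fx=6,fy=6,interpolation=cv2.INTER_CUBIC)[:,:,::-1])
F=(c["R"],)
# predicted pixel of front-bottom edge of lowest strip at z=.016,.028,.040, front x~.54
for z in (.016,.028,.040):
  for y in (.045,.075): print(z,y,((proj(s,(.541-(y-.06)*.07,y,z))-[125,195])*6).round())
```

```text
[ 0.4536288  -0.25536124  0.016     ] [np.float64(0.0964), np.float64(0.0342), np.float64(0.0965), np.float64(0.034)] [np.float64(-83.3), np.float64(-173.8)]
[0.62484354 0.06641914 0.04      ] [0.5558051  0.06075734 0.04      ] 0.06927021551092839
0.016 0.045 [501. 398.]
0.016 0.075 [423. 453.]
0.028 0.045 [498. 356.]
0.028 0.075 [419. 411.]
0.04 0.045 [494. 315.]
0.04 0.075 [415. 368.]
```

View pics/z7.png

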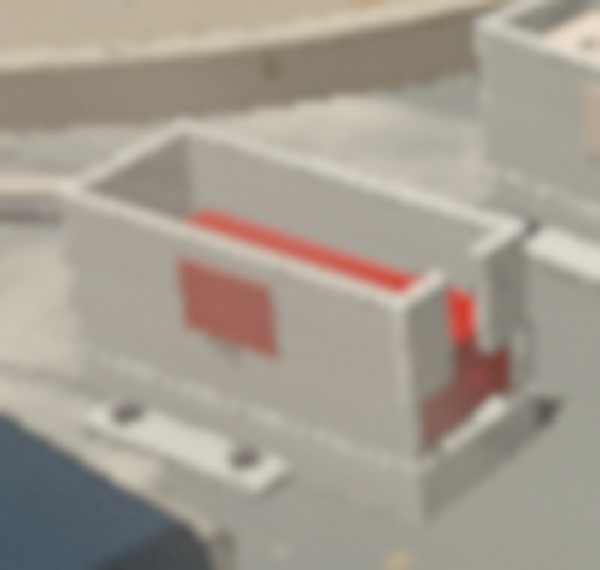

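```bash
python3 -c "
from bench import ctrl
print(ctrl.hand_in())"
```

```text
the job is handed in; nothing more can be done
None
```

I drew the bottom red strip straight out by its end and laid it in the blue tray. I let go with it touching the tray floor, then backed the gripper clear and handed the job in. The arm's last reading before hand-in was 13.6 s.

- **Red strip:** its centre measured about 2 mm from the tray centre and its length about 4° off the tray's. It appears flat in the images.
- **Next red strip:** it shows in the slot right down at the feeder floor and looks level. Only the holes of the red strip on top could be measured. At the expected lower height they came out about 2–3 mm from their starting place, with the spacing unchanged.
- **White strip:** I saw no sign of it moving in the last pictures, but I did not measure it again.
- **Forces:** the highest wrist force reading was about 17 N, when the strip touched the tray floor, so I backed off slightly before opening the fingers. The gripper finished about 15 cm above the table, touching nothing.

No check failed. The strip measured 96 × 34 mm in the final image instead of 100 × 36 mm, which I put down to blurred edges.

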